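Find the soft foot under the reactor plate and shim it

TASK

The blue reactor plate has one soft foot. Without gripping or lifting anything, use the fingertips to press down firmly on the plate's corners one after another (on the white spots) until you find the one that rocks, and push that corner down until it stops. Then press the orange shim beside that same corner down flat, so that the plate is level again; leave the other three shims standing up, do not shove the plate about, and leave the other things on the table where they are.

Things in the scene. Friction and masses are not known exactly. Their poses are not given: they have to be found in the camera images.
- bed: Fixed aluminium bed of two 30 mm wide rails along its y (340 mm long, 30 mm high, centred at x = -75 and +75 mm) joined by two short rails. Origin: centre of its underside, on the table. Axes: x away from the robot, y left, z up (turned up to about 0.2 rad about z). Near/far and left/right below are along its x and y.
- plate: Loose blue reactor base plate, 190 (x) x 220 (y) x 8 mm, 1.6 kg or so, lying on four black feet on the bed; a steel vessel body, 104 mm across and 50 mm high, is bolted to its middle. Origin: centre of its underside, 42 mm above the table; axes as the bed. Its top is 50 mm above the table, the vessel's top 108 mm. Three feet are solid; which foot is soft cannot be seen.
- corner_nl (a point): White 24 mm spot on the plate's top at its near left corner, straight above that corner's foot: where to press the corner (-75, 85 mm from the plate's middle).
- corner_nr (a point): White 24 mm spot on the plate's top at its near right corner, straight above that corner's foot: where to press the corner (-75, -85 mm from the plate's middle).
- corner_fl (a point): White 24 mm spot on the plate's top at its far left corner, straight above that corner's foot: where to press the corner (75, 85 mm from the plate's middle).
- corner_fr (a point): White 24 mm spot on the plate's top at its far right corner, straight above that corner's foot: where to press the corner (75, -85 mm from the plate's middle).
- sink_nl (a joint): How far the black foot under the near left corner has been pushed down, m: 0 at the start, 0.005 fully down. A solid foot carries the corner and stays near 0 under 20 N or more; the soft one gives way at about 5 to 8 N of push on the corner, sinks 5 mm to a firm stop and stays down when let go, the plate tilting about 2.5 degrees with it.
- sink_nr (a joint): How far the black foot under the near right corner has been pushed down, m: 0 at the start, 0.005 fully down. A solid foot carries the corner and stays near 0 under 20 N or more; the soft one gives way at about 5 to 8 N of push on the corner, sinks 5 mm to a firm stop and stays down when let go, the plate tilting about 2.5 degrees with it.
- sink_fl (a joint): How far the black foot under the far left corner has been pushed down, m: 0 at the start, 0.005 fully down. A solid foot carries the corner and stays near 0 under 20 N or more; the soft one gives way at about 5 to 8 N of push on the corner, sinks 5 mm to a firm stop and stays down when let go, the plate tilting about 2.5 degrees with it.
- sink_fr (a joint): How far the black foot under the far right corner has been pushed down, m: 0 at the start, 0.005 fully down. A solid foot carries the corner and stays near 0 under 20 N or more; the soft one gives way at about 5 to 8 N of push on the corner, sinks 5 mm to a firm stop and stays down when let go, the plate tilting about 2.5 degrees with it.
- shim_nl_tab (a point): Where to press the near left shim: on top of its orange tab, 29 mm outward (left) of its hinge. The shim is an orange rocker leaf 26 mm wide, hinged on the bed beside the plate's near left corner, 33 mm outward of that corner's foot; 44 mm of it stand out beyond the hinge, sloping up and outward, and 16 mm reach inward under the plate. Flat, this point lies 41.5 mm above the table at (-75, 147 mm) in the bed's frame.
- shim_nl (a joint): Angle of the near left shim above flat, rad: about 0.40 to 0.48 at the start, 0 = flat (level, firm stop). It has a stiff hinge, goes down under about 5 to 7 N on the tab and stays where it is left; going flat its inner end rises under the plate and lifts a sunken corner level again.
- shim_nr_tab (a point): Where to press the near right shim: on top of its orange tab, 29 mm outward (right) of its hinge. The shim is an orange rocker leaf 26 mm wide, hinged on the bed beside the plate's near right corner, 33 mm outward of that corner's foot; 44 mm of it stand out beyond the hinge, sloping up and outward, and 16 mm reach inward under the plate. Flat, this point lies 41.5 mm above the table at (-75, -147 mm) in the bed's frame.
- shim_nr (a joint): Angle of the near right shim above flat, rad: about 0.40 to 0.48 at the start, 0 = flat (level, firm stop). It has a stiff hinge, goes down under about 5 to 7 N on the tab and stays where it is left; going flat its inner end rises under the plate and lifts a sunken corner level again.
- shim_fl_tab (a point): Where to press the far left shim: on top of its orange tab, 29 mm outward (left) of its hinge. The shim is an orange rocker leaf 26 mm wide, hinged on the bed beside the plate's far left corner, 33 mm outward of that corner's foot; 44 mm of it stand out beyond the hinge, sloping up and outward, and 16 mm reach inward under the plate. Flat, this point lies 41.5 mm above the table at (75, 147 mm) in the bed's frame.
- shim_fl (a joint): Angle of the far left shim above flat, rad: about 0.40 to 0.48 at the start, 0 = flat (level, firm stop). It has a stiff hinge, goes down under about 5 to 7 N on the tab and stays where it is left; going flat its inner end rises under the plate and lifts a sunken corner level again.
- shim_fr_tab (a point): Where to press the far right shim: on top of its orange tab, 29 mm outward (right) of its hinge. The shim is an orange rocker leaf 26 mm wide, hinged on the bed beside the plate's far right corner, 33 mm outward of that corner's foot; 44 mm of it stand out beyond the hinge, sloping up and outward, and 16 mm reach inward under the plate. Flat, this point lies 41.5 mm above the table at (75, -147 mm) in the bed's frame.
- shim_fr (a joint): Angle of the far right shim above flat, rad: about 0.40 to 0.48 at the start, 0 = flat (level, firm stop). It has a stiff hinge, goes down under about 5 to 7 N on the tab and stays where it is left; going flat its inner end rises under the plate and lifts a sunken corner level again.
- jar: Small amber jar, 34 mm wide, 55 mm high, beside the plate's left edge between the two left shims; leave alone. Origin: centre of its underside.
- stopper: White stopper, 38 mm wide, 36 mm high, beside the plate's right edge between the two right shims; leave alone. Origin: centre of its underside.
- beaker: Glass beaker, 64 mm wide, 60 mm high, beyond the plate; leave alone. Origin: centre of its underside.
- flange: Steel ring, 76 mm wide, 12 mm high, beyond the plate; leave alone. Origin: centre of its underside.
- wrench: Wrench 160 mm long lying to the left; leave alone. Origin: centre of its underside; it lies along its x, handle to -x.
- screwdriver: Screwdriver 180 mm long lying to the right; leave alone. Origin: centre of its underside; it lies along its x, handle to -x.

How it is judged:
By the outcome, as a careful person would: the job done as asked, in the order asked, and still so for the second after the job is handed in, with the robot touching nothing.
It also fails if it takes over 64 s, if anything falls off the work surface, if the arm or the gripper's body presses on something with over 40 N, if the wrist force passes 120 N, or if a joint passes its speed limit or range.

ROBOT

A 7-joint arm with a two-finger parallel gripper is mounted at the origin on the work surface. World frame = base frame: x ahead of the robot, y to its left, z up, the work surface at z = 0. Lengths are in mm, angles in rad, forces in N, time in s.
With the tool pointing down it reaches from about 425 to 825 mm from the base axis. Payload 3.6 kg.
Tool frame: the origin (TCP) lies on the centre line of the jaws, within the pads' length; the fingertips stand 11 mm ahead of it and the grasp point (between the pads) lies 8 mm behind it; z points along the fingers, y is the line along which they close (so a half turn about z gives the same grasp; the last joint's range is limited). The gripper opens to 93 mm and grips with 3 to 60 N. Pads are 15 mm wide; open, the fingers measure 128 mm over their backs; the gripper's body (75 mm by 188 mm) begins 65 mm behind the grasp point.
Start: joints at [-1.153, 0.615, -0.013, 1.423, 0.008, 1.103, -0.04], TCP at [279.058, 587.017, 229.64] pointing down, gripper open.
Joint ranges: [-3.12, 3.12], [-0.3, 2.06], [-1.34, 1.32], [0.26, 2.42], [-1.36, 4.5], [0.01, 1.98], [-2.84, 2.84]. Speed limits (rad/s): [2.79, 2.79, 3.14, 3.14, 3.14, 3.14, 3.14].

INTERFACE

Orientations are given as a unit quaternion [x, y, z, w].
In Python, from bench import move_ptp, move_straight, goto_joints, open_jaws, gripper_close, pause, inverse_kinematics, state, grab_frame, MotionError, job_done, spot_in, mark_of gives the robot as it stands. The module is installed in compiled form; this text tells all that it offers. Calls block until the motion is done:
- move_ptp(position, orientation): joint-space move of the TCP to a pose.
- move_straight(position, rotation=None, rate=150, f_stop=None): straight line of the TCP; rotation=None keeps the orientation; rate is the mean speed in mm/s. With f_stop (N) it stops when the force on the tool has changed by that much, and returns True; else False.
- goto_joints(angles): joint-space move.
- open_jaws() and gripper_close(f_grip=None): open the fingers fully, or close them until they stop; f_grip is the grip in N (None keeps the last).
- pause(seconds).
- inverse_kinematics(position, orientation): joint angles nearest the present ones, or None.
- state(): the state.
- grab_frame(name): name is "scene" or "top"; returns a dict with "img" (480x640x3 uint8, red, green, blue), "mtx" (3x3 intrinsics, pixels), "k1" (the pictures are not rectified: a ray, as slopes to the right and down, at radius r is drawn at 1 + k1 r^2 times it, then the intrinsics apply), "cam_to_world" (4x4, takes a point from camera to world coordinates). Camera axes: x right, y down, z forward; pixel columns grow to the right and rows downward; lengths in mm; the calibration is good to about 2 mm. A picture is of the moment at which its call begins. There is no depth.
A pose or a line that the arm cannot do raises MotionError and nothing moves.
- job_done(): hands the job in; it is judged then, once.
Trained networks look in the newest picture that a camera, given by its name, has taken for a name from the list of things; names that differ only in an ending like _2 or _b are one class to them, and where a whole thing is asked for, a point or a joint stands for the part that bears it (a point fixed in the world has none). Each returns a list of dicts, best first, with "confidence" (0 to 1); they miss things now and then, are a little off and sometimes report something else, mostly with a low value. They report only what shows in the picture. A call takes as long as a camera call.
- spot_in(camera, label): "extent" ([centre column, centre row, width, height] in pixels, round what is visible of it).
- mark_of(camera, label): "location" ([row, column] in pixels: a listed point, or the origin of a listed thing).
The state is a dict: "time_s": time; "joint_pos": joint angles; "joint_velocities": joint speeds; "effort": joint torques, N m; "tcp_pos": TCP position; "tcp_rot": TCP orientation; "force": force on the tool from outside, world axes, zero at the start; "wrist_torque": the same for the moment, N m; "gripper_width": opening from 0.0 (shut) to 1.0 (fully open); "gripper_force": force on a finger pad.
Only numpy, scipy, OpenCV 4.12 (cv2) and the standard library are available. Lean on these libraries where they do the work, as an engineer would, in place of code of your own. Each camera call takes 0.05 s, during which the arm holds its last target. There are 200 camera calls.

## Working session

There is one attempt and no reset: what is moved stays moved. The work goes in short steps, each a Python script; the robot and the scene stay as the last script left them, time stands still between calls to the robot, and variables do not carry over. Pictures are saved under pics/ and viewed, at most 10 in all, crops included, and the job is handed in when it is done.

```bash
mkdir -p pics; cat > h.py <<'E'
import numpy as np, cv2
from bench import *
def ray(f,row,col):
    M=np.array(f["mtx"],float);k=f["k1"];T=np.array(f["cam_to_world"])
    d=np.array([(col-M[0,2])/M[0,0],(row-M[1,2])/M[1,1]]);u=d.copy()
    for _ in range(20):u=d/(1+k*(u@u))
    return T[:3,3],T[:3,:3]@np.array([*u,1])
def hit(f,row,col,z):
    o,d=ray(f,row,col);return (o+d*(z-o[2])/d[2])[:2]
def proj(f,p):
    T=np.array(f["cam_to_world"]);q=T[:3,:3].T@(np.array(p)-T[:3,3]);u=q[:2]/q[2];u=u*(1+f["k1"]*(u@u))
    M=np.array(f["mtx"],float);return M[0,0]*u[0]+M[0,2],M[1,1]*u[1]+M[1,2]
E
python3 - <<'E'
from h import *
for c in("top","scene"):
    f=grab_frame(c);cv2.imwrite(f"pics/{c}0.png",f["img"][:,:,::-1])
    print(c,np.round(np.array(f["cam_to_world"])[:3,3]))
    for n,z in[("corner_nl",50),("corner_nr",50),("corner_fl",50),("corner_fr",50),("shim_nl_tab",53),("shim_nr_tab",53),("shim_fl_tab",53),("shim_fr_tab",53),("plate",42),("jar",0),("stopper",0)]:
        for r in mark_of(c,n)[:2]:
            print(n,np.round(r["location"]),round(r["confidence"],2),np.round(hit(f,*r["location"],z),1))
s=state();print(s["tcp_rot"],s["force"],s["time_s"],s["gripper_width"])
E
```

```text
top [ 377.  -18. 1638.]
corner_nl [278. 267.] 0.91 [486.3 160.3]
corner_nr [279. 332.] 0.59 [484.1 -14.4]
corner_nr [222. 247.] 0.18 [638.4 216.6]
corner_fl [222. 268.] 0.91 [639.8 159.8]
corner_fr [222. 335.] 0.73 [639.5 -21.8]
shim_nl_tab [275. 246.] 0.71 [495.4 214.5]
shim_nr_tab [276. 267.] 0.73 [493.8 157.9]
shim_nr_tab [275. 352.] 0.52 [494.9 -68.6]
shim_fl_tab [221. 248.] 0.68 [641.2 212.4]
shim_fr_tab [221. 357.] 0.57 [641.4 -81.2]
shim_fr_tab [198. 286.] 0.41 [705.1 110. ]
plate [252. 305.] 0.8 [559.2  57.6]
jar [254. 247.] 0.64 [558.1 220.1]
jar [262. 167.] 0.47 [535.7 443.2]
stopper [259. 357.] 0.67 [544.1 -82.6]
scene [1138.  759.  999.]
corner_nl [267. 393.] 0.93 [492.7 156.2]
corner_nr [224. 352.] 0.97 [476.  -18.4]
corner_fl [295. 344.] 0.7 [635.  154.8]
corner_fr [252. 301.] 0.66 [636.5 -12.5]
shim_nl_tab [277. 414.] 0.68 [475.9 210.4]
shim_nr_tab [214. 338.] 0.43 [483.6 -63.3]
shim_nr_tab [315. 303.] 0.24 [742.9 146.3]
shim_fl_tab [306. 356.] 0.46 [635.1 194.7]
shim_fr_tab [234. 289.] 0.73 [627.2 -78. ]
plate [262. 346.] 0.76 [563.6  71.4]
plate [252. 301.] 0.44 [631.5 -20.1]
jar [311. 393.] 0.73 [549.1 226. ]
stopper [234. 311.] 0.68 [550.1 -91.5]
[ 2.20063953e-01  9.75485446e-01 -3.26172196e-05 -2.80030009e-05] [-0.06599831 -0.02595145 -0.26691714] 1.2 1.0009949627613162
```

```bash
python3 - <<'E'
import cv2
for n,(x,y) in{"top":(220,170),"scene":(270,180)}.items():
    i=cv2.imread(f"pics/{n}0.png")[y:y+150,x:x+200];cv2.imwrite(f"pics/{n}0c.png",cv2.resize(i,None,fx=4,fy=4,interpolation=2))
E
```

```text
(no output)
```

View pics/top0c.png

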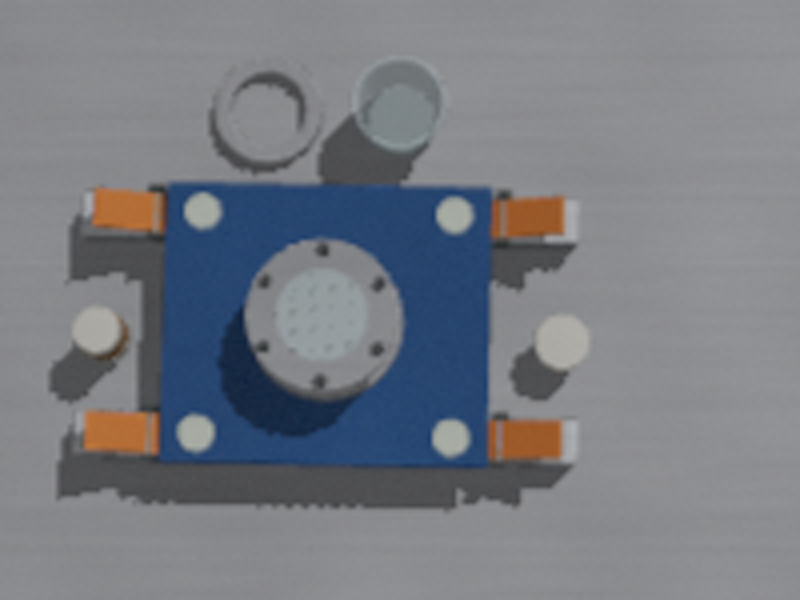

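View pics/scene0c.png

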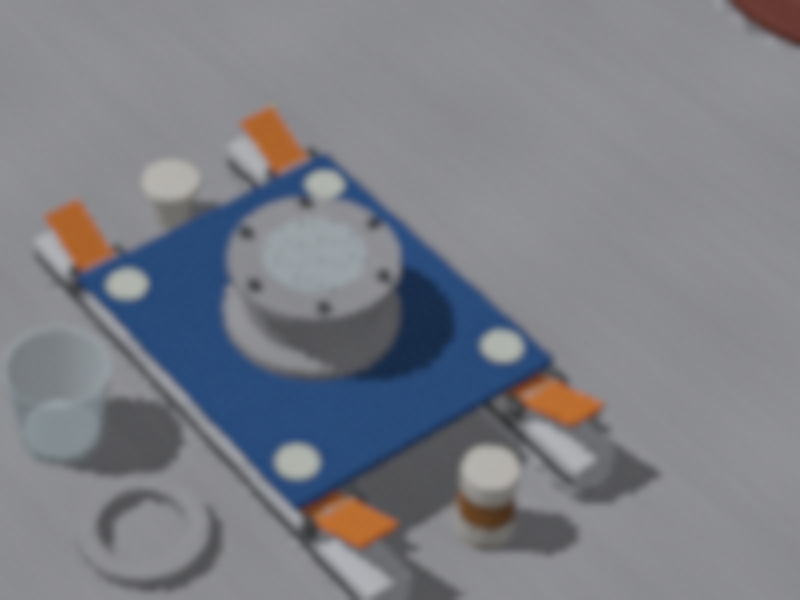

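The spots are clear in both views. In the top crop, fl is at (202,210), fr (455,215), nl (196,433) and nr (451,438). All four shims are standing. I'll refine the pose from the spot centroids.

```bash
cat >> h.py <<'E'
N=["nl","nr","fl","fr"]
L={"nl":(-75,85),"nr":(-75,-85),"fl":(75,85),"fr":(75,-85)}
def spots(f,seeds):
    hsv=cv2.cvtColor(f["img"],cv2.COLOR_RGB2HSV);o=[]
    for (x,y) in seeds:
        x,y=int(x),int(y);w=8;p=f["img"][y-w:y+w+1,x-w:x+w+1].astype(float)
        m=np.clip(p[:,:,0]-90,0,80)  # red channel: white spot on blue
        l,lab,st,ce=cv2.connectedComponentsWithStats((m>25).astype(np.uint8))
        k=lab[w-1:w+2,w-1:w+2].max();m=m*(cv2.dilate((lab==k).astype(np.uint8),np.ones((3,3)))>0)
        Y,X=np.mgrid[-w:w+1,-w:w+1];o.append((x+(m*X).sum()/m.sum(),y+(m*Y).sum()/m.sum()))
    return o
def fit(P):
    A=np.array([L[n] for n in N],float);P=np.array(P);c=P.mean(0);Q=P-c
    th=np.arctan2((A[:,0]*Q[:,1]-A[:,1]*Q[:,0]).sum(),(A*Q).sum())
    R=np.array([[np.cos(th),-np.sin(th)],[np.sin(th),np.cos(th)]])
    return c,th,Q-A@R.T
E
python3 - <<'E'
from h import *
S={"top":[(269,278),(332.7,279.5),(270.5,222.5),(333.7,223.7)],"scene":[(395.5,266.5),(351,226),(344.5,295.5),(302,251)]}
for c in S:
    f=grab_frame(c);s=spots(f,S[c]);print(c,np.round(s,1).tolist())
    P=[hit(f,y,x,50) for x,y in s];c_,th,r=fit(P);print(np.round(c_,1),round(th,4),np.round(r,1).tolist())
E
```

```text
top [[268.5, 277.8], [332.2, 278.9], [270.2, 222.2], [333.2, 223.3]]
[561.8  69.1] -0.0172 [[-0.0, -0.1], [-0.0, 0.0], [0.1, 0.1], [-0.1, -0.0]]
scene [[395.1, 266.0], [350.8, 228.9], [343.8, 294.9], [301.3, 250.6]]
[561.1  72. ] -0.0204 [[-2.0, -2.6], [5.6, 7.0], [-2.1, -2.2], [-1.5, -2.2]]
```

```bash
cat >> h.py <<'E'
C=np.array([561.0,69.3]);TH=-0.0175
def W(x,y): c,s=np.cos(TH),np.sin(TH);return C+[c*x-s*y,s*x+c*y]
def quat(k): p=np.pi/4+TH/2+k*np.pi/2;return [np.cos(p),np.sin(p),0,0]
def brief(): s=state();return round(s["time_s"],1),np.round(s["tcp_pos"],1).tolist(),np.round(s["force"],1).tolist()
E
python3 - <<'E'
from h import *
for k in(0,1):
    for n in N:
        for d in((0,75),):
            q=inverse_kinematics([*W(*L[n]),75],quat(k));print(k,n,None if q is None else np.round(q,2))
for k in (0,1):
    if all(inverse_kinematics([*W(x,y*s),z],quat(k)) is not None for x,y in L.values() for s,z in((1,50),(1,150),(147/85,50),(147/85,150))): break
else: raise SystemExit("no")
print("k",k)
gripper_close(5)
for n in ["nl","nr","fr","fl"]:
    p=W(*L[n])
    move_ptp([*p,150],quat(k)); move_straight([*p,72],rate=120)
    hit_=move_straight([*p,46],rate=12,f_stop=25)
    b=brief();print(n,hit_,b);z=b[1][2]
    pause(.2);print(brief())
    move_straight([*p,150],rate=120)
    if z<58.3: print("SOFT",n);break
f=grab_frame("scene");i=f["img"][180:330,270:470,::-1];cv2.imwrite("pics/scene1c.png",cv2.resize(i,None,fx=4,fy=4,interpolation=2))
E
```

```text
0 nl [-0.51  0.63  0.23  1.99 -0.26  0.55 -0.11]
0 nr [-0.18  0.61  0.24  2.06 -0.29  0.5   0.26]
0 fl [-0.41  0.8   0.24  1.57 -0.24  0.81 -0.08]
0 fr [-0.19  0.78  0.31  1.63 -0.31  0.78  0.24]
1 nl [-0.04  0.67 -0.47  1.97  0.5   0.62  2.28]
1 nr [ 0.29  0.64 -0.45  2.05  0.5   0.57  2.6 ]
1 fl [ 0.01  0.84 -0.5   1.55  0.49  0.88  2.46]
1 fr [ 0.28  0.81 -0.5   1.62  0.48  0.84  2.71]
k 0
nl True (6.5, [487.5, 155.6, 61.3], [-0.6, -0.5, 4.7])
(6.7, [487.5, 155.6, 61.3], [-0.5, 0.5, 5.1])
nr True (10.2, [484.6, -14.4, 61.3], [0.3, -0.8, 4.6])
(10.4, [484.5, -14.4, 61.3], [-0.5, -0.5, 5.6])
fr True (14.2, [634.7, -17.1, 57.7], [-2.0, 0.8, 5.3])
(14.4, [634.7, -17.2, 57.8], [-1.1, 0.0, 6.2])
SOFT fr
```

fr gives way, but the press stopped on a force transient before the foot was fully down, so I'll press it again slowly.

```bash
python3 - <<'E'
from h import *
p=W(*L["fr"]);move_straight([*p,66],rate=120)
for t in range(4):
    r=move_straight([*p,48],rate=5,f_stop=30);pause(.1);print(r,brief())
    if r and t: break
move_straight([*p,150],rate=120)
print(brief())
f=grab_frame("scene");i=f["img"][180:330,270:470,::-1];cv2.imwrite("pics/scene2c.png",cv2.resize(i,None,fx=4,fy=4,interpolation=2))
E
```

```text
True (18.8, [634.7, -17.2, 57.5], [-1.5, -0.6, 5.9])
True (20.1, [634.7, -17.2, 57.1], [-1.1, -0.4, 5.7])
(21.0, [633.8, -16.8, 149.0], [-0.2, 1.1, -0.4])
```

View pics/scene2c.png

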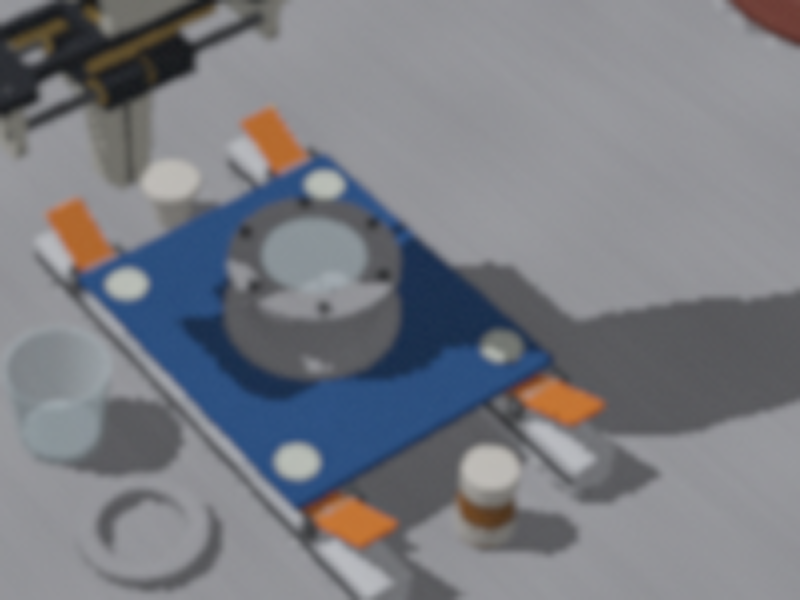

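The fr spot hardly moved in the picture, so I'll do a stepped press with static readings and measure the spots from both cameras.

```bash
python3 - <<'E'
from h import *
p=W(*L["fr"])
move_straight([*W(-20,-220),170],rate=200)
S={"top":[(269,278),(332.7,279.5),(270.5,222.5),(333.7,223.7)],"scene":[(395.5,266.5),(351,226),(344.5,295.5),(302,251)]}
def show(tag):
  for c in S:
    f=grab_frame(c);print(tag,c,np.round(spots(f,S[c]),1).tolist())
show("before")
move_straight([*p,150],rate=200);move_straight([*p,64],rate=120)
for z in np.arange(62,50,-1.):
    move_straight([*p,z],rate=8,f_stop=60);pause(.1);b=brief();print(z,b)
    if b[2][2]>28: break
move_straight([*p,150],rate=150)
move_straight([*W(-20,-220),170],rate=200);show("after")
E
```

```text
before top [[268.5, 277.8], [330.9, 280.4], [270.2, 222.2], [333.2, 223.3]]
before scene [[395.0, 266.0], [351.5, 230.1], [343.8, 294.9], [301.2, 250.6]]
62.0 (24.5, [634.6, -17.0, 62.1], [-0.1, -0.1, 0.1])
61.0 (24.9, [634.6, -17.0, 61.0], [-1.0, -0.2, 0.3])
60.0 (25.3, [634.6, -17.0, 60.0], [0.3, -0.2, 0.8])
59.0 (25.6, [634.7, -17.1, 59.1], [0.1, -0.7, 0.9])
58.0 (26.0, [634.6, -17.1, 58.0], [0.5, -0.2, 1.3])
57.0 (26.4, [634.7, -17.1, 57.3], [-0.5, -0.7, 3.9])
56.0 (26.8, [634.7, -17.1, 57.1], [-1.7, -0.4, 9.0])
55.0 (27.1, [634.7, -17.2, 57.0], [-2.5, 0.2, 12.3])
54.0 (27.5, [634.7, -17.1, 56.8], [-3.6, -0.7, 16.2])
53.0 (27.9, [634.8, -17.1, 56.7], [-4.8, 0.2, 21.1])
52.0 (28.3, [634.8, -17.1, 56.6], [-6.5, -0.0, 27.4])
51.0 (28.6, [634.8, -17.1, 56.5], [-7.9, 1.0, 29.6])
after top [[268.5, 277.8], [330.9, 280.4], [270.2, 222.2], [333.2, 223.3]]
after scene [[395.1, 266.0], [351.5, 230.1], [343.9, 294.9], [301.2, 250.6]]
```

The far-right corner is the soft one. It moves freely from 61 to 57 mm and then meets a firm stop, holding 30 N static. Next is its shim.

```bash
python3 - <<'E'
from h import *
p=W(75,-147)
move_straight([*p,150],rate=200);move_straight([*p,72],rate=120)
for z in np.r_[np.arange(70,52,-2.),np.arange(52,42,-1.)]:
    move_straight([*p,z],rate=12,f_stop=60);pause(.05);b=brief();print(z,b)
    if b[1][2]<54 and b[2][2]>25: break
move_straight([*p,150],rate=120)
move_straight([*W(-60,-240),200],rate=200);print(brief())
for c,(x,y) in{"top":(220,170),"scene":(270,180)}.items():
    f=grab_frame(c);i=f["img"][y:y+150,x:x+200,::-1];cv2.imwrite(f"pics/{c}3c.png",cv2.resize(i,None,fx=4,fy=4,interpolation=2))
E
```

```text
70.0 (32.5, [633.6, -78.8, 70.2], [-0.2, -0.5, -0.2])
68.0 (32.8, [633.6, -79.3, 68.4], [-0.5, -1.1, 3.8])
66.0 (33.2, [633.8, -79.3, 66.0], [0.2, -1.0, 3.2])
64.0 (33.6, [633.6, -78.8, 63.8], [0.8, -0.4, 3.0])
62.0 (33.9, [633.4, -78.9, 61.9], [0.5, -1.2, 3.4])
60.0 (34.3, [633.3, -78.9, 59.8], [1.2, -2.4, 3.1])
58.0 (34.7, [633.3, -79.0, 57.8], [0.4, -1.8, 3.3])
56.0 (35.0, [633.3, -79.0, 55.8], [1.2, -1.0, 4.4])
54.0 (35.4, [633.3, -79.1, 53.8], [0.0, -2.9, 2.1])
52.0 (35.8, [633.3, -79.2, 52.7], [-1.3, -2.7, 6.8])
51.0 (36.1, [633.3, -79.1, 52.6], [-2.5, -2.5, 11.8])
50.0 (36.4, [633.4, -79.2, 52.5], [-4.0, -0.6, 16.0])
49.0 (36.7, [633.4, -79.1, 52.4], [-6.4, -0.8, 19.9])
48.0 (37.0, [633.4, -79.2, 52.3], [-6.5, -0.7, 24.4])
47.0 (37.3, [633.5, -79.2, 52.1], [-7.6, -0.7, 27.4])
(39.3, [497.9, -168.3, 199.6], [-0.5, -0.1, -0.7])
```

View pics/scene3c.png

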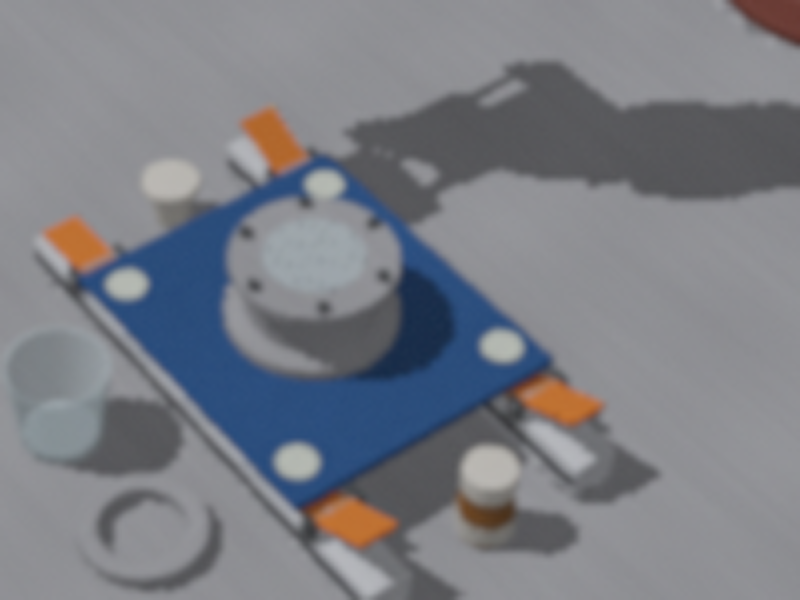

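View pics/top3c.png

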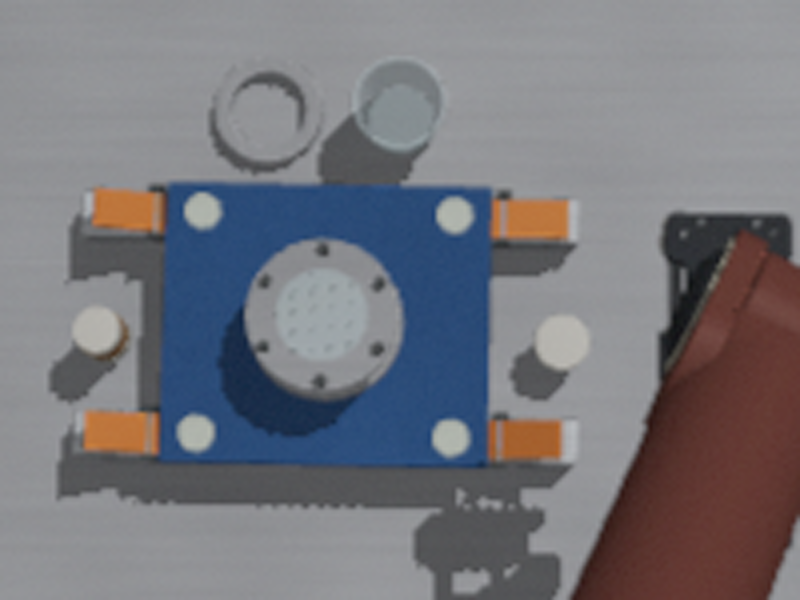

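The far-right shim lies flat (its tab stopped firmly at 52.5 mm TCP height). The other three still stand, the plate is level, and nothing else has moved.

```bash
python3 -c "
from bench import *
print(job_done())"
```

```text
the job is handed in; nothing more can be done
None
```

The soft foot was at the far right corner: I pushed that corner down to its stop and pressed its shim flat, the plate looks level again in the images, and the job is handed in; the other three shims are still up and nothing else was moved.

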